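# Clamp a spare guide roller in the ratchet V-block vice

### The arm

A 6-joint arm with a two-finger parallel gripper is mounted at the origin on a cart in front of the work surface, level with it; the furniture and walls round the work are solid. World frame = base frame: x ahead of the robot, y to its left, z up, the work surface at z = 0. Lengths are in mm, angles in degrees, forces in N, time in s.
With the tool pointing down it reaches from about 250 to 800 mm from the base axis. Payload 8.5 kg.
Tool frame: the origin (TCP) lies at the very end of the fingers, on their centre line; the grasp point (between the pads) lies 19 mm behind it; z points along the fingers, y is the line along which they close (so a half turn about z gives the same grasp; the last joint's range is limited). The gripper opens to 85 mm and grips with 20 to 120 N. Pads are 22 mm wide; open, the fingers measure 114 mm over their backs; the gripper's body (76 mm by 85 mm) begins 54 mm behind the grasp point. The pads swing forward as they close: fully open they stand 13 mm farther back than shut.
Start: joints at [-75.287, 13.648, -0.773, 75.585, 0, 90], TCP at [133.33, -507.742, 231.276] pointing down, gripper open.
Joint ranges: [-152.45, 152.45], [-59.26, 108.67], [-65.41, 83.53], [-104.44, 129.93], [-82.83, 76.93], [-180, 180]. Speed limits (degrees/s): [127.2, 127.2, 159.86, 180, 180, 180].

### API

Orientations are given as [roll, pitch, yaw] about the fixed x, y, z axes, in that order (R = Rz(yaw) Ry(pitch) Rx(roll)).
In Python, from station import bot, solver, sensors, optics gives the robot as it stands. The module is installed in compiled form; this text tells all that it offers. Calls block until the motion is done:
- bot.move_ptp(position, orientation): joint-space move of the TCP to a pose.
- bot.line_to(position, rotation=None, feed=150): straight line of the TCP; rotation=None keeps the orientation; feed is the mean speed in mm/s.
- bot.move_joints(angles): joint-space move.
- bot.command_gripper(opening): finger opening in mm; the grip force is fixed at half the most; returns when the fingers have stopped.
- bot.dwell(seconds).
- solver.solve_ik(position, orientation): joint angles nearest the present ones, or None.
- sensors.sense(): the state.
- optics.camera(name): name is "scene" or "side" or "wrist"; returns a dict with "pixels" (480x640x3 uint8, red, green, blue), "range_z" (480x640 float32, mm along the optical axis (not along the pixel's ray), 0 where there is no reading), "fx", "fy", "cx", "cy" (pixels), "k1" (the pictures are not rectified: a ray, as slopes to the right and down, at radius r is drawn at 1 + k1 r^2 times it, then the intrinsics apply), "xyz" and "attitude" of the camera in the world; the wrist camera has in their place "mount" (4x4, takes a point from camera to tool coordinates, whose origin is the TCP and whose axes are the flange's). Camera axes: x right, y up, looking along -z (the intrinsics and any distortion apply to the point x, -y, -z); pixel columns grow to the right and rows downward; lengths in mm; the calibration is good to about 2 mm. A picture is of the moment at which its call begins: read the wrist's pose just before it.
A pose or a line that the arm cannot do raises bot.IKError and nothing moves.
- bot.finish_job(): hands the job in; it is judged then, once.
The state is a dict: "time_s": time; "q": joint angles; "joint_velocities": joint speeds; "joint_efforts": joint torques, N m; "tool_pos": TCP position; "ee_rot": TCP orientation; "ft_force": force on the tool from outside, world axes, zero at the start; "torque": the same for the moment, N m; "opening": finger opening in mm; "grip_force": force on a finger pad.
Only numpy, scipy, OpenCV 4.12 (cv2) and the standard library are available. Lean on these libraries where they do the work, as an engineer would, in place of code of your own. Each camera call takes 0.05 s, during which the arm holds its last target. There are 200 camera calls.

### The job

Clamp the spare white guide roller in the green V-block vice for its bearing change: lay it in the V groove at the open end, slide it gently along under the clamp until its end meets the stop, then work the black ratchet handle to and fro until the clamp is tight on the roller. The clamp tightens clockwise seen from above, but the ratchet may have been left driving either way (swinging the handle both ways shows which way it grips and which way it runs free); flip the red reversing lever if it would undo the clamp. Let go of everything at the end and leave the bearing, collar and spanner where they lie.

Things in the scene. Friction and masses are not known exactly. Their poses are not given: they have to be found in the camera images.
- roller_center (a point): Centre of the loose spare guide roller: a white cylinder with black rims, 36 mm diameter and 112 mm long, with a 12 mm diameter steel axle stub 14 mm long on each end (140 mm over all), 0.35 kg; it lies on the table at the start. The point's x axis is the roller's axis; both ends are alike.
- vice: Green V-block vice, bolted down. Origin on the table under the clamp axis; x runs along the groove from the open end to the stop, z up. Steel V rail 32 mm wide, top at z = 39 mm, x = -135 (open end) to +45 mm (stop); a roller in the 90 degree groove has its axis at y = 0, z = 50 mm. Base 94 mm wide, 12 mm thick, x = -139 to +66 mm.
- groove_entry (a point): Point on the axis of a roller in the groove (z = 50 mm), at the open end of the V rail; x axis along the groove towards the stop.
- roller_home (a point): Where the roller's centre is when it lies in the groove with its end on the stop; x axis along the groove towards the stop.
- end_stop: Upright steel stop plate at the closed end of the groove, 44 mm wide, 12 mm thick, top at z = 66 mm. Origin on the table plane at the middle of the face that the roller meets.
- clamp_pad: Round sprung pressure pad (25 mm diameter) under the yoke, on the clamp axis. It comes down 2.5 mm for each radian that the nut is tightened, meets the roller when the nut stands at about 1.3 rad, and is then pressed on by its spring (about 22 N more for each further radian).
- nut (a joint): Clamp nut (hexagon with red mark on top of the yoke, on the clamp axis), turned only through the ratchet. Grows clockwise seen from above, which tightens: 0 open, 2.4 rad at its end, where the pad presses with about 25 N; tight from about 2.2 rad. Starts between 0.3 and 0.9 and stays where it is left (0.5 N m friction).
- lever (a joint): Ratchet lever about the vertical clamp axis; 0 with the handle straight along the vice's x, past the stop; grows anticlockwise from above. Posts limit it to -0.62 to +0.62 rad, so tightening takes several strokes. It drives the nut one way and clicks loosely the other (18 clicks a turn). Stays where left; driving takes about 7 N at the grip, free running 3 N.
- lever_grip (a point): Middle of the round black handle of the ratchet lever, 108 mm from the clamp axis, z = 110 mm. The handle is 17 mm thick and reaches from 79 to 135 mm from the clamp axis; the point's x axis points outward along it.
- lever_hinge (a point): Point on the clamp axis at the height of the handle (z = 110 mm). The clamp yoke round it covers x = -22 to +22 mm of the groove: uprights at y = 27 to 39 mm either side, underside z = 82 mm, top 142 mm. A hand cannot pass under it; of the roller at home only the part from x = -95 to -22 mm sticks out on the open side.
- selector (a joint): Red reversing lever on the ratchet's neck, on a vertical pivot 32 mm from the clamp axis; angle relative to the ratchet lever, growing anticlockwise from above. It snaps to about -0.32 or +0.32 rad: at one the handle drives the nut clockwise (tightens), at the other anticlockwise (undoes); either may be set at the start. About 2.5 N sideways on its tip flips it.
- selector_tip (a point): Near the outer end of the red reversing lever's upright tab, 28 mm from its pivot, z = 130 mm. The tab is 7 mm thick, 28 mm long, z = 121.5 to 135.5 mm, and stands over the ratchet's neck, whose top is at z = 121 mm. The point's x axis points outward along the tab.
- bearing_608: Loose ball bearing, 22 mm diameter, 8 mm high, lying on the table beside the vice; to be left alone. Origin at the centre of its underside.
- shaft_collar: Loose steel shaft collar, 29 mm diameter, 12 mm high, beside the vice; to be left alone. Origin at the centre of its underside.
- spanner: Loose open-ended spanner, 149 mm long, 6 mm thick, lying behind the handle; to be left alone. Origin at the centre of its underside.
- roller: The same roller; origin on its surface, 18 mm below the centre as it lies at the start (the origin turns with it as it rolls: use the point).
Not all that is in view belongs to the job. Of the things that look like the roller, the larger one is meant.

How it is judged (in metres and radians):
On the way, in this order (a step that is already met when the one before it is completed fails the run):
1. the roller lies in the groove with its end on the stop (x of roller_center in the frame of vice between -0.0275 and -0.022 m and y of roller_center in the frame of vice between -0.003 and 0.003 m and z of roller_center in the frame of vice between 0.046 and 0.053 m and angle between the x axis of roller_center and the x axis of vice, either way round below 0.06 rad), for 0.2 s.
2. the clamp is tight on the roller (all of step 1 and contact force between clamp_pad and roller above 18 N), for 0.2 s.
At the end, for the whole second after the job is handed in: The roller lies along the V groove (within 3 mm and 0.06 rad) with its end within 2.5 mm of the stop, and the clamp pad presses on it with more than 18 N, at rest (all of step 2 and linear speed of roller below 0.01 m/s); the robot touches nothing.
It fails at once if the roller is rammed against the stop (over 40 N) (contact force between roller and end_stop above 40 N).
It fails at once if the bearing is pushed away (over 20 mm) (distance of bearing_608 from where it was at the start of the episode above 0.02 m).
It fails at once if the shaft collar is pushed away (over 20 mm) (distance of shaft_collar from where it was at the start of the episode above 0.02 m).
It fails at once if the spanner is pushed away (over 20 mm) (distance of spanner from where it was at the start of the episode above 0.02 m).
It also fails if it takes over 70 s, if anything falls off the work surface, if the arm or the gripper's body presses on something with over 40 N, if the wrist force passes 120 N, or if a joint passes its speed limit or range.

## Working session

There is one attempt and no reset: what is moved stays moved. The work goes in short steps, each a Python script; the robot and the scene stay as the last script left them, time stands still between calls to the robot, and variables do not carry over. Pictures are saved under pics/ and viewed, at most 10 in all, crops included, and the job is handed in when it is done.

```bash
mkdir -p pics; cat > h.py <<'E'
import numpy as np, cv2
from scipy.spatial.transform import Rotation as R
from station import bot, solver, sensors, optics
def shot(name, save=None):
    s=sensors.sense(); c=optics.camera(name)
    if "mount" in c:
        T=np.eye(4); T[:3,:3]=R.from_euler('xyz',s['ee_rot'],degrees=True).as_matrix(); T[:3,3]=s['tool_pos']
        M=T@np.array(c['mount'])
    else:
        M=np.eye(4); a=np.array(c['attitude'],float)
        M[:3,:3]=a if a.shape==(3,3) else R.from_euler('xyz',a,degrees=True).as_matrix(); M[:3,3]=c['xyz']
    K=np.array([[c['fx'],0,c['cx']],[0,c['fy'],c['cy']],[0,0,1.]])
    vv,uu=np.mgrid[:480,:640]
    un=cv2.undistortPoints(np.stack([uu,vv],-1).reshape(-1,1,2).astype(float),K,np.array([c['k1'],0,0,0.])).reshape(480,640,2)
    d=c['range_z'].astype(float)
    P=np.stack([un[...,0]*d,-un[...,1]*d,-d],-1)@M[:3,:3].T+M[:3,3]
    P[d<=0]=np.nan
    if save: cv2.imwrite('pics/'+save,c['pixels'][...,::-1])
    return c['pixels'],P,M,un
def hit(M,un,u,v,z):
    r=M[:3,:3]@np.array([un[v,u,0],-un[v,u,1],-1]); return M[:3,3]+r*(z-M[2,3])/r[2]
E
python3 - <<'E'
from h import *
for n in ("scene","side"):
    p,P,M,un=shot(n,n+'0.png'); np.savez(n+'0.npz',p=p,P=P,M=M,un=un); print(n,M.round(2).tolist())
s=sensors.sense();print(s)
E
```

```text
scene [[0.85, 0.35, -0.4, 188.27], [-0.53, 0.59, -0.61, -798.85], [0.02, 0.73, 0.68, 701.62], [0.0, 0.0, 0.0, 1.0]]
side [[-1.0, -0.02, -0.01, 504.52], [0.0, -0.53, 0.85, 429.15], [-0.03, 0.85, 0.53, 554.35], [0.0, 0.0, 0.0, 1.0]]
{'time_s': 0.1, 'q': array([-7.52853037e+01,  1.36772009e+01, -8.10989182e-01,  7.55840839e+01,
       -1.26730248e-03,  8.99992283e+01]), 'joint_velocities': array([ 0.03988138, -0.03885575,  0.12950803, -0.00956387, -0.01674426,
        0.01269081]), 'joint_efforts': array([ 1.24253922e-03, -5.39722359e+01,  3.46998596e+01,  1.34782365e-02,
        1.24856906e-04,  6.23079188e-06]), 'tool_pos': array([ 133.2545453 , -507.43255313,  230.75246048]), 'ee_rot': array([-1.79927726e+02,  1.26632802e-03,  1.47154696e+01]), 'ft_force': array([ 0.01017497,  0.63446642, -0.51177225]), 'torque': array([-0.00539737,  0.03109816, -0.0133854 ]), 'grip_force': 0.0, 'opening': 85.49185057480393}
```

View pics/scene0.png

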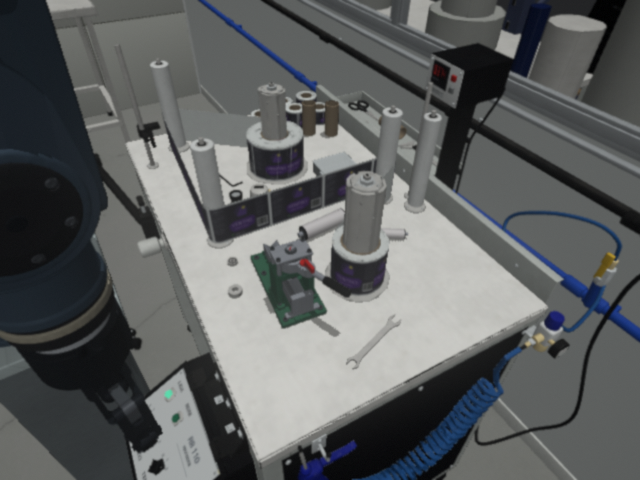

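View pics/side0.png

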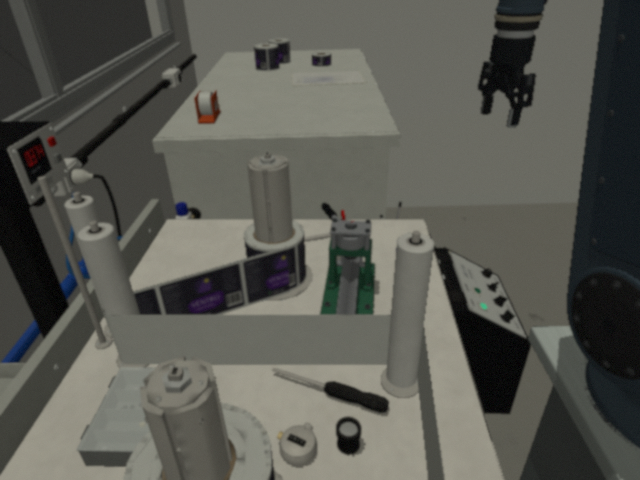

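The scene view shows the vice at about (288,280), its black handle pointing down-right to (340,288), and a red selector at (307,266). A white roller lies at about (322,224), and a second, smaller white part at about (395,233). The collar and bearing are at (235,291) and (232,261), the spanner at (375,342). The side view shows the groove opening towards +y.

```bash
python3 - <<'E'
from h import *
z=np.load('scene0.npz');p=z['p'];P=z['P']
c=p[190:380,200:420]; cv2.imwrite('pics/c1.png',cv2.resize(c,(792,684*0+600),interpolation=cv2.INTER_CUBIC)[...,::-1])
for n,u,v in [('nut',289,247),('red',307,266),('handle',338,287),('roller',322,224),('rollL',303,232),('rollR',342,213),('small',397,234),('bear',232,261),('collar',235,289),('sp1',393,322),('sp2',355,358),('baseNear',285,322),('baseR',324,308),('baseL',255,257),('stop',298,293),('tower',360,210),('towerbase',358,285)]:
    print(n,P[v,u].round(0))
E
```

```text
nut [ 447. -278.  139.]
red [ 455. -329.  131.]
handle [ 482. -389.  118.]
roller [ 600. -147.   29.]
rollL [ 551. -143.   23.]
rollR [ 659. -141.   33.]
small [ 737. -254.   18.]
bear [ 383. -123.   -0.]
collar [ 355. -207.    7.]
sp1 [ 582. -439.    6.]
sp2 [ 475. -465.    4.]
baseNear [ 401. -337.   14.]
baseR [ 483. -346.   12.]
baseL [ 426. -152.   15.]
stop [ 437. -326.   66.]
tower [ 563. -329.  215.]
towerbase [ 556. -353.   45.]
```

View pics/c1.png

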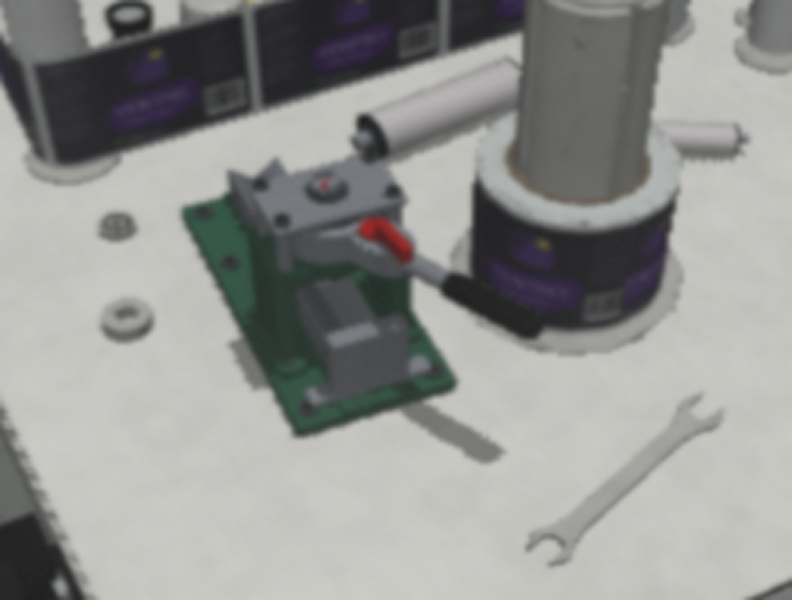

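The enlarged crop shows the vice with its stop towards the camera. The roller lies along world x at about (605,-145), partly behind the spool. Next I'll look from above with the wrist camera.

```bash
python3 - <<'E'
from h import *
z=np.load('scene0.npz');P=z['P'].reshape(-1,3)
m=(abs(P[:,0]-580)<100)&(abs(P[:,1]+340)<90)&(P[:,2]>100); Q=P[m]
print('tower',Q.min(0),Q.max(0), [ (h,np.round([Q[abs(Q[:,2]-h)<8].min(0),Q[abs(Q[:,2]-h)<8].max(0)]).tolist()) for h in (60,150,200,240) if (abs(Q[:,2]-h)<8).any()])
m=(P[:,0]>480)&(P[:,0]<720)&(abs(P[:,1]+90)<80)&(P[:,2]>45)&(P[:,2]<250);print('web',P[m].min(0),P[m].max(0))
for y in ((-140,-100),(-100,-60),(-60,-20)):
  k=m&(P[:,1]>y[0])&(P[:,1]<y[1]);print(y,k.sum(),P[k].min(0) if k.any() else 0,P[k].max(0) if k.any() else 0)
bot.move_ptp([420,-190,330],[180,0,90])
p,P,M,un=shot('wrist','w1.png');np.savez('w1.npz',p=p,P=P,M=M,un=un)
print(M.round(2)); print(np.round(sensors.sense()['q'],1),sensors.sense()['time_s'])
E
```

```text
tower [ 480.02185332 -410.21533838  100.0195911 ] [ 646.34824476 -250.22811628  266.2853662 ] [(150, [[554.0, -342.0, 142.0], [613.0, -290.0, 158.0]]), (200, [[553.0, -343.0, 192.0], [614.0, -280.0, 208.0]]), (240, [[553.0, -342.0, 232.0], [624.0, -271.0, 248.0]])]
web [480.39391176 -82.70709803  45.0126108 ] [719.86602693 -68.41097235 113.20260316]
(-140, -100) 0 0 0
(-100, -60) 2029 [480.39391176 -82.70709803  45.0126108 ] [719.86602693 -68.41097235 113.20260316]
(-60, -20) 0 0 0
[[ 1.0000e+00  0.0000e+00  0.0000e+00  4.1990e+02]
 [-0.0000e+00  9.6000e-01  2.9000e-01 -1.1573e+02]
 [-0.0000e+00 -2.9000e-01  9.6000e-01  4.7256e+02]
 [ 0.0000e+00  0.0000e+00  0.0000e+00  1.0000e+00]]
[-24.4   6.5   4.5  88.1  -0.   65.7] 1.7667
```

View pics/w1.png

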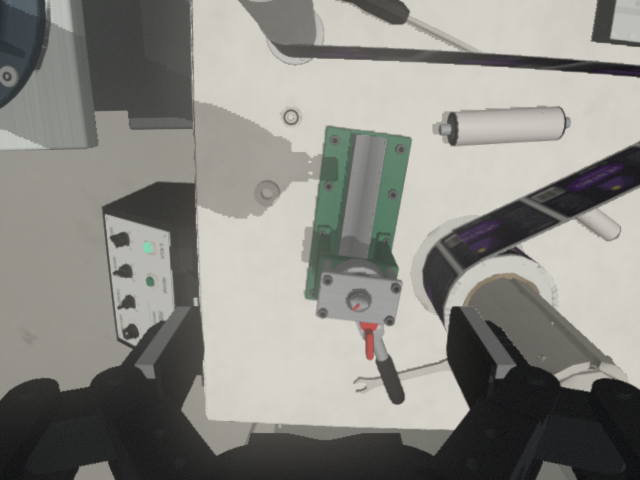

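The wrist view shows the whole job: vice base spanning (305..411,125..305), nut at (359,300), red tab at (370,340), handle at (388,380), and the roller at (440..570,126). Spool webbing lies at right of it and behind it. Now I'll fit the frames.

```bash
cat > fit.py <<'E'
from h import *
def vice(p,P):
    hsv=cv2.cvtColor(p,cv2.COLOR_RGB2HSV)
    g=(hsv[...,0]>60)&(hsv[...,0]<95)&(hsv[...,1]>90)&(abs(P[...,2]-12)<5)
    g&=(abs(P[...,0]-440)<90)&(abs(P[...,1]+230)<160)
    g=cv2.morphologyEx(g.astype(np.uint8),cv2.MORPH_OPEN,np.ones((3,3)))>0
    return cv2.minAreaRect(P[g][:,:2].astype(np.float32)), P[g][:,2].mean()
E
python3 - <<'E'
from fit import *
z=np.load('w1.npz');p=z['p'];P=z['P'];M=z['M'];un=z['un']
r,h=vice(p,P);print(r,h,cv2.boxPoints(r).round(1).tolist())
b=P[290:312,345:375].reshape(-1,3);print('nut z',np.nanmax(b[:,2]),P[300,359])
# yoke top
Q=P.reshape(-1,3);m=(abs(Q[:,2]-140)<6)&(abs(Q[:,0]-445)<60)&(abs(Q[:,1]+275)<60);r2=cv2.minAreaRect(Q[m][:,:2].astype(np.float32));print('yoke',r2,np.median(Q[m][:,2]))
# rail top
m=(abs(Q[:,2]-37)<5)&(abs(Q[:,0]-445)<40)&(Q[:,1]>-240)&(Q[:,1]<-110);r3=cv2.minAreaRect(Q[m][:,:2].astype(np.float32));print('rail',r3)
m=(Q[:,2]>12)&(Q[:,2]<45)&(Q[:,0]>490)&(Q[:,0]<720)&(Q[:,1]>-180)&(Q[:,1]<-110);r4=cv2.minAreaRect(Q[m][:,:2].astype(np.float32));print('roller',r4,np.percentile(Q[m][:,2],98),cv2.boxPoints(r4).round(1).tolist())
k=m&(Q[:,2]>33);L=cv2.fitLine(Q[k][:,:2].astype(np.float32),cv2.DIST_HUBER,0,.01,.01).ravel();print('crest',L,np.degrees(np.arctan2(L[1],L[0])),Q[k].min(0),Q[k].max(0))
hsv=cv2.cvtColor(p,cv2.COLOR_RGB2HSV)
m=(hsv[...,1]>150)&((hsv[...,0]<8)|(hsv[...,0]>172))&(P[...,2]>115)&(P[...,2]<150)
A=P[m];print('red',len(A));m2=abs(A[:,1]+322)<35;r5=cv2.minAreaRect(A[m2][:,:2].astype(np.float32));print(r5,A[m2].mean(0),cv2.boxPoints(r5).round(1).tolist())
m=(hsv[...,2]<60)&(P[...,2]>100)&(P[...,2]<125)&(P[...,0]<530)&(P[...,1]<-330)&(P[...,0]>400)
A=P[m];r6=cv2.minAreaRect(A[:,:2].astype(np.float32));print('handle',len(A),r6,A[:,2].max())
# obstacles higher than 50
for lo,hi in ((45,125),):
  m=(Q[:,2]>lo)&(Q[:,2]<hi)&(Q[:,0]>490)&(Q[:,0]<750)&(Q[:,1]>-260)
  for x in range(500,741,40):
    k=m&(abs(Q[:,0]-x)<20);o=Q[k];print(x,'neg',o[o[:,1]<-145][:,1].max() if (o[:,1]<-145).any() else None,'pos',o[o[:,1]>-145][:,1].min() if (o[:,1]>-145).any() else None)
E
```

```text
((0.0, 0.0), (0.0, 0.0), 0.0) nan [[0.0, 0.0], [0.0, 0.0], [0.0, 0.0], [0.0, 0.0]]
nut z 144.11752595365596 [ 449.07628634 -277.31078515  141.29152432]
yoke ((446.6789245605469, -295.1741027832031), (74.62714385986328, 71.13469696044922), 82.02186584472656) 134.9262453015396
rail ((460.2049560546875, -194.07492065429688), (96.50918579101562, 32.40331268310547), 82.40645599365234)
roller ((604.9490356445312, -146.73052978515625), (66.24232482910156, 229.65640258789062), 89.9395523071289) 37.177200633120144 [[490.1000061035156, -179.6999969482422], [719.7000122070312, -180.0], [719.7999877929688, -113.69999694824219], [490.20001220703125, -113.5]]
crest [ 9.9892807e-01  4.6288826e-02  6.0974115e+02 -1.3521565e+02] 2.6531026 [ 551.95308993 -179.96175683   33.00441405] [ 719.67616748 -119.82193524   44.79143309]
red 0
((0.0, 0.0), (0.0, 0.0), 0.0) [nan nan nan] [[0.0, 0.0], [0.0, 0.0], [0.0, 0.0], [0.0, 0.0]]fit.py:7: RuntimeWarning: Mean of empty slice.
  return cv2.minAreaRect(P[g][:,:2].astype(np.float32)), P[g][:,2].mean()
  ret = ret.dtype.type(ret / rcount)
<stdin>:13: RuntimeWarning: Mean of empty slice.
  ret = um.true_divide(
Traceback (most recent call last):
ValueError: zero-size array to reduction operation maximum which has no identity
```

```bash
python3 - <<'E'
from fit import *
z=np.load('w1.npz');p=z['p'];P=z['P'];M=z['M'];un=z['un']
print(p.dtype,[p[v,u].tolist()+P[v,u].round(1).tolist() for u,v in [(335,145),(315,270),(403,150),(370,340),(390,385),(503,126)]])
hsv=cv2.cvtColor(p,cv2.COLOR_RGB2HSV)
print([hsv[v,u].tolist() for u,v in [(335,145),(370,340),(390,385)]])
from numpy import array
def planar(mask,zz):
    v,u=np.nonzero(mask); r=np.stack([un[v,u,0],-un[v,u,1],-np.ones(len(u))],-1)@M[:3,:3].T
    return (M[:3,3]+r*((zz-M[2,3])/r[:,2])[:,None])[:,:2].astype(np.float32)
vv,uu=np.mgrid[:480,:640]
def reg(a,b,c,d): return (uu>a)&(uu<b)&(vv>c)&(vv<d)
R_,G,B=[p[...,i].astype(int) for i in range(3)]
green=(G>R_+15)&(G>B+5)&reg(295,425,115,310)
g2=green&(abs(P[...,2]-12)<8); q=planar(cv2.morphologyEx(g2.astype(np.uint8),cv2.MORPH_OPEN,np.ones((3,3)))>0,12);r=cv2.minAreaRect(q);print('base',r,cv2.boxPoints(r).round(1).tolist())
red=(R_>G+60)&(R_>B+60)&reg(350,395,318,365);q=planar(red,134);r=cv2.minAreaRect(q);print('red',len(q),r,cv2.boxPoints(r).round(1).tolist())
blk=(p.max(-1)<75)&reg(370,412,352,410);q=planar(blk,112);r=cv2.minAreaRect(q);print('handle',len(q),r,cv2.boxPoints(r).round(1).tolist())
m=reg(425,585,95,155)&(P[...,2]>8)&(P[...,2]<45);q=P[m];r=cv2.minAreaRect(q[:,:2].astype(np.float32));print('roller',r,cv2.boxPoints(r).round(1).tolist(),np.percentile(q[:,2],97))
k=q[q[:,2]>31];L=cv2.fitLine(k[:,:2].astype(np.float32),cv2.DIST_HUBER,0,.01,.01).ravel();print('crest',L,np.degrees(np.arctan2(L[1],L[0])),k.min(0),k.max(0),np.median(k,axis=0))
yk=planar(reg(310,410,260,330)&(abs(P[...,2]-141)<5),142);r=cv2.minAreaRect(yk);print('yoke',r,cv2.boxPoints(r).round(1).tolist())
for u,v in [(359,300)]: print('nut',hit(M,un,u,v,148))
for x in range(500,741,40):
    k=(P[...,2]>45)&(P[...,2]<130)&(abs(P[...,0]-x)<15); y=P[k][:,1]; print(x,y[y<-145].max(initial=-999),y[y>-145].min(initial=999))
E
```

```text
uint8 [[104, 117, 107, 430.4, -156.9, 16.0], [84, 91, 83, 409.1, -284.1, 55.3], [93, 93, 89, 503.3, -162.0, 16.5], [184, 86, 80, 460.6, -320.1, 136.0], [72, 70, 67, 484.4, -382.1, 118.8], [205, 200, 195, 601.2, -134.8, 36.6]]
[[67, 28, 117], [2, 144, 184], [18, 18, 72]]
base ((453.87823486328125, -243.02377319335938), (202.11849975585938, 92.02423095703125), 82.5698471069336) [[395.20001220703125, -337.29998779296875], [486.3999938964844, -349.20001220703125], [512.5999755859375, -148.8000030517578], [421.29998779296875, -136.89999389648438]]
red 259 ((457.25335693359375, -322.08050537109375), (38.0692024230957, 15.5435791015625), 84.58348846435547) [[447.70001220703125, -340.29998779296875], [463.20001220703125, -341.79998779296875], [466.79998779296875, -303.8999938964844], [451.29998779296875, -302.3999938964844]]
handle 576 ((486.8878479003906, -382.69293212890625), (14.642837524414062, 56.37818145751953), 20.868045806884766) [[470.0, -359.0], [490.1000061035156, -411.6000061035156], [503.79998779296875, -406.3999938964844], [483.70001220703125, -353.70001220703125]]
roller ((610
[... 359 characters left out ...]
422   31.00755481] [ 669.43046677 -118.68048853   38.56374846] [ 609.14424316 -134.92033078   34.63607102]
yoke ((448.8503723144531, -277.3204040527344), (40.88334655761719, 68.13190460205078), 82.32466888427734) [[412.3999938964844, -293.0], [479.8999938964844, -302.1000061035156], [485.29998779296875, -261.6000061035156], [417.79998779296875, -252.5]]
nut [ 448.48538286 -274.03867376  148.        ]
500 -262.93991660802936 -72.41727158731138
540 -259.3740410981859 -73.93394756913429
580 -236.8497341426834 -75.31221451330063
620 -216.1594307079576 -76.60247885505754
660 -196.4149254963886 -77.95236960837232
700 -175.95135953861342 -79.26400916164474
740 -160.62737922528976 -80.03651782939812
```

Sizes agree with the spec: roller 140.7 x 36.6 mm, base 202 x 92 mm, yaw -97.4°. The lever stands near +0.48 rad with the selector at about -0.32. Now I'll pick up the roller and lay it in the groove.

```bash
cat >> h.py <<'E'
O=np.array([449.0,-278.6]); YAW=-97.45
def W(x,y,z):
    a=np.radians(YAW);c,s=np.cos(a),np.sin(a)
    return [O[0]+c*x-s*y,O[1]+s*x+c*y,z]
def ft(): s=sensors.sense(); return s['ft_force'].round(1),s['tool_pos'].round(1),round(s['opening'],1),round(s['grip_force'],1),round(s['time_s'],1)
E
python3 - <<'E'
from h import *
bot.command_gripper(60)
bot.move_ptp([610,-135,200],[180,0,4])
bot.line_to([610,-135,4],feed=120)
print(ft())
bot.command_gripper(20); print(ft())
bot.line_to([610,-135,180],feed=120); print(ft())
bot.move_ptp(W(-80,0,180),[180,0,YAW+180]); print(ft())
p,P,M,un=shot('wrist','w2.png');np.savez('w2.npz',p=p,P=P,M=M,un=un)
E
```

```text
(array([-0.8,  0.1, -0.5]), array([ 610.5, -135.1,    4.7]), 60.2, 0.0, 5.4)
(array([-1.8,  1.3,  5.8]), array([ 610.3, -135. ,    4.8]), 34.2, 59.5, 5.8)
(array([ 0.4, -0.1, -2.3]), array([ 609.6, -134.9,  179.2]), 34.1, 59.9, 7.4)
(array([-0.6, -0. , -3.4]), array([ 459.7, -199.2,  180. ]), 34.2, 59.8, 8.8)
```

View pics/w2.png

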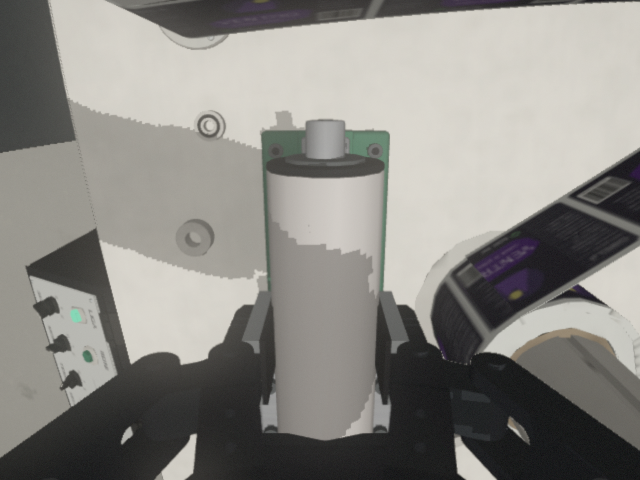

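The roller is held straight along the tool axis (325,130 to 325,430), level with the rail below it. Lowering into the V with force checks.

```bash
python3 - <<'E'
from h import *
bot.line_to(W(-80,0,60),feed=120)
bot.line_to(W(-80,0,42),feed=40)
bot.dwell(.1);f0=sensors.sense()['ft_force'];print(f0.round(1))
z=42
while z>34:
    z-=.8; bot.line_to(W(-80,0,z),feed=20); f=sensors.sense()['ft_force']
    if f[2]-f0[2]>8: break
print(z,ft())
bot.command_gripper(58); print(ft())
bot.line_to(W(-80,0,150),feed=150)
bot.line_to(W(-140,0,200),feed=200)
p,P,M,un=shot('wrist','w3.png');np.savez('w3.npz',p=p,P=P,M=M,un=un)
bot.command_gripper(0); print(ft())
p,P,M,un=shot('scene','s3.png');np.savez('s3.npz',p=p,P=P,M=M,un=un)
im=cv2.imread('pics/w3.png');c=cv2.resize(cv2.imread('pics/s3.png')[190:340,220:420],(640,480));cv2.imwrite('pics/v3.png',cv2.resize(np.hstack([im,c]),(800,300)))
E
```

```text
[11.2 32.6 39.6]
38.000000000000014 (array([-3. , 27.3, 51. ]), array([ 462.5, -195.5,   41.8]), 34.5, 96.0, 11.9)
(array([0.6, 0.1, 0. ]), array([ 459.1, -199.3,   37.5]), 58.1, 0.0, 12.3)
(array([ 0.3, -0.3,  0.7]), array([ 467.1, -139.9,  200. ]), 0.1, 0.0, 14.4)
```

View pics/v3.png

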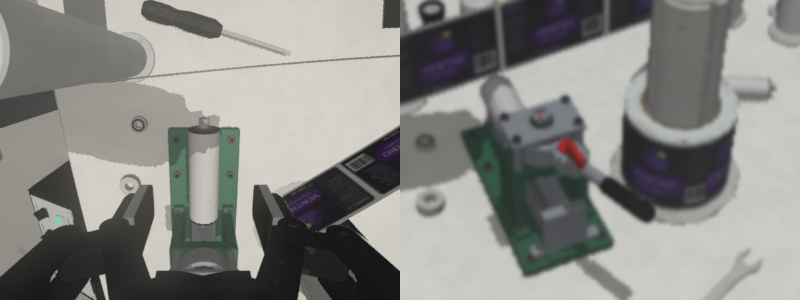

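The roller lies in the groove, with its far end poking past the open end in the left view at (207,130) to (207,222), and nothing else has moved. There was early contact while lowering, so I'll measure its pose and tilt before pushing.

```bash
cat > meas.py <<'E'
from h import *
def tov(Q):
    a=np.radians(YAW);d=Q[...,:2]-O;return np.stack([d[...,0]*np.cos(a)+d[...,1]*np.sin(a),-d[...,0]*np.sin(a)+d[...,1]*np.cos(a),Q[...,2]],-1)
def roller(f):
    z=np.load(f);V=tov(z['P']);br=z['p'].min(-1)
    m=(abs(V[...,1])<30)&(V[...,0]<-23)&(V[...,0]>-170)&(V[...,2]>55)&(V[...,2]<90)
    q=V[m];print('n',len(q),'x',np.percentile(q[:,0],[.5,99.5]),'zmax',np.percentile(q[:,2],98))
    for x in range(-150,-20,15):
        k=q[abs(q[:,0]-x)<7]
        if len(k)>10: print(x,'crest z',np.percentile(k[:,2],95).round(1),'y',k[k[:,2]>np.percentile(k[:,2],70)][:,1].mean().round(1),'yr',np.percentile(k[:,1],[1,99]).round(1))
    m=(abs(V[...,1])<12)&(V[...,0]<-100)&(V[...,0]>-190)&(V[...,2]>42)&(V[...,2]<62);q=V[m];print('stub',q.min(0),q.max(0),np.median(q,0))
    for zz,lo,hi in ((39,-135,-25),):
        m=(abs(V[...,2]-39)<4)&(abs(V[...,1])<25)&(V[...,0]>-150)&(V[...,0]<-25); q=V[m];print('rail',np.percentile(q[:,1],[1,99]),q[:,0].min())
E
python3 -c "
from meas import *
roller('w3.npz')"
```

```text
n 7187 x [-155.71139886  -31.59060899] zmax 68.79394426791801
-150 crest z 68.0 y 0.4 yr [-15.5  16. ]
-135 crest z 68.4 y 0.5 yr [-16.4  16.6]
-120 crest z 68.5 y 0.3 yr [-16.6  16.9]
-105 crest z 68.5 y 0.8 yr [-16.8  16.4]
-90 crest z 68.4 y 0.6 yr [-17.   16.7]
-75 crest z 68.4 y 0.4 yr [-16.5  17.1]
-60 crest z 68.3 y 0.4 yr [-16.7  16.5]
-45 crest z 68.4 y 0.3 yr [-16.9  16.8]
-30 crest z 68.3 y 0.3 yr [-16.3  17.1]
stub [-158.85118392  -11.9707699    42.01047153] [-118.38786809   11.94206376   61.97050292] [-149.40008606   -0.21188718   55.20703512]
rail [-14.55997684  14.87073482] -147.7135701252058
```

The roller is level (crest z 68.4) and centred (y 0.4), with its centre at about x = -92. I'll push its outer stub end with closed fingers in small, force-checked steps.

```bash
python3 - <<'E'
from h import *
a=np.radians(YAW);ex=np.array([np.cos(a),np.sin(a),0])
F=lambda:-sensors.sense()['ft_force']@ex
bot.line_to(W(-190,0,100),feed=200); bot.line_to(W(-190,0,43.5),feed=80)
bot.dwell(.1); b=F(); print('base',round(b,2),ft())
x=-190.; log=[]
while x<-98:
    st=4 if x<-130 else 1.0
    x+=st; bot.line_to(W(x,0,43.5),feed=30 if st>1 else 12); f=F()-b; log.append((x,round(f,1)))
    if f>(10 if st>1 else 6): break
print(log); print(ft())
bot.dwell(.2); print(F()-b)
np.save('xb.npy',[x])
E
```

```text
base 0.49 (array([-0.4,  0.5,  0.7]), array([474.1, -90.3,  44.1]), 0.2, 0.0, 16.1)
[(-186.0, np.float64(-0.6)), (-182.0, np.float64(0.0)), (-178.0, np.float64(0.2)), (-174.0, np.float64(-0.3)), (-170.0, np.float64(-0.8)), (-166.0, np.float64(0.5)), (-162.0, np.float64(-0.2)), (-158.0, np.float64(-0.5)), (-154.0, np.float64(-0.6)), (-150.0, np.float64(0.3)), (-146.0, np.float64(-0.5)), (-142.0, np.float64(-0.6)), (-138.0, np.float64(-1.2)), (-134.0, np.float64(-0.9)), (-130.0, np.float64(-0.8)), (-129.0, np.float64(0.5)), (-128.0, np.float64(2.0)), (-127.0, np.float64(1.7)), (-126.0, np.float64(1.6)), (-125.0, np.float64(1.7)), (-124.0, np.float64(0.8)), (-123.0, np.float64(1.8)), (-122.0, np.float64(2.4)), (-121.0, np.float64(1.9)), (-120.0, np.float64(2.0)), (-119.0, np.float64(1.2)), (-118.0, np.float64(1.9)), (-117.0, np.float64(0.9)), (-116.0, np.float64(1.1)), (-115.0, np.float64(1.0)), (-114.0, np.float64(1.5)), (-113.0, np.float64(1.5)), (-112.0, np.float64(0.7)), (-111.0, np.float64(0.7)), (-110.0, np.float64(0.9)), (-109.0, np.float64(1.6)), (-108.0, np.float64(3.3)), (-107.0, np.float64(1.6)), (-106.0, np.float64(2.4)), (-105.0, np.float64(3.2)), (-104.0, np.float64(1.5)), (-103.0, np.float64(5.8)), (-102.0, np.float64(10.7))]
(array([ 2. , 11.1,  2.4]), array([ 462.4, -175.8,   43.5]), 0.5, 5.8, 27.3)
11.441149992175376
```

```bash
python3 - <<'E'
from h import *
bot.line_to(W(-112,0,43.5),feed=100); bot.line_to(W(-135,0,60),feed=200); bot.line_to(W(-150,0,190),feed=250)
p,P,M,un=shot('wrist','w4.png');np.savez('w4.npz',p=p,P=P,M=M,un=un)
p2,*_=shot('scene'); c=cv2.resize(p2[190:340,220:420],(640,480))[...,::-1]
cv2.imwrite('pics/v4.png',cv2.resize(np.hstack([p[...,::-1],c]),(800,300)))
from meas import roller; roller('w4.npz'); print(ft())
E
```

```text
Traceback (most recent call last):
  File "meas.py", line 7, in roller
    q=V[m];print('n',len(q),'x',np.percentile(q[:,0],[.5,99.5]),'zmax',np.percentile(q[:,2],98))
                                ~~~~~~~~~~~~~^^^^^^^^^^^^^^^^^^
IndexError: index -1 is out of bounds for axis 0 with size 0
```

View pics/v4.png

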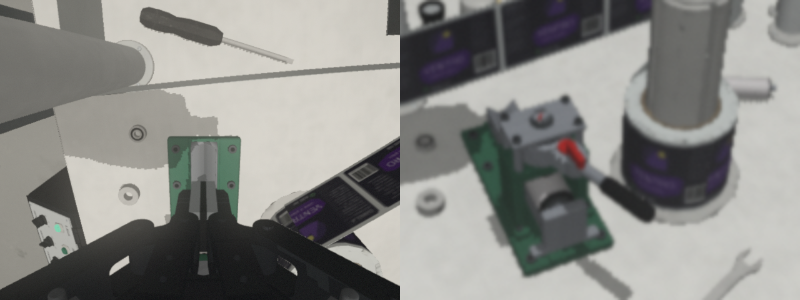

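Right view: the roller has gone through the yoke and its inner end stands at the stop, at about (548,195). The hand hides the outer end, so I'll check it from higher up on the way to the handle.

```bash
python3 - <<'E'
from h import *
from meas import tov
bot.command_gripper(70)
bot.line_to(W(-90,0,300),feed=300)
p,P,M,un=shot('wrist','w5.png');np.savez('w5.npz',p=p,P=P,M=M,un=un)
V=tov(P)
m=(abs(V[...,1])<25)&(V[...,0]<-23)&(V[...,0]>-150)
for x in range(-110,-20,6):
    k=V[m&(abs(V[...,0]-x)<3)]; c=k[abs(k[:,1])<4]
    print(x,np.median(c[:,2]).round(1) if len(c) else None, k[k[:,2]>60][:,1].mean().round(2) if (k[:,2]>60).any() else None)
print(ft())
cv2.imwrite('pics/v5.png',cv2.resize(p[180:420,240:480],(600,600),interpolation=cv2.INTER_CUBIC)[...,::-1])
E
```

```text
-110 26.8 -0.26
-104 382.2 0.15
-98 379.3 0.09
-92 39.6 None
-86 55.7 None
-80 66.3 -0.02
-74 68.0 0.07
-68 67.9 -0.27
-62 68.0 0.18
-56 67.8 0.1
-50 67.6 0.13
-44 68.1 0.13
-38 67.9 0.03
-32 67.8 -0.04
-26 110.7 0.27
(array([-0.5, -0.8, -0.4]), array([ 460.4, -189.2,  299.4]), 69.6, 0.0, 30.1)
```

View pics/v5.png

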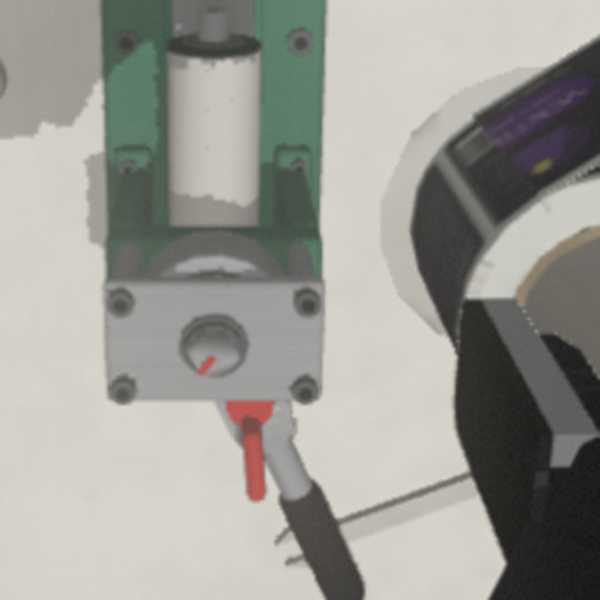

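The roller is home: body edge at about x = -81, stub to -94, crest z 68. The nut's red mark is at (207,368), pointing just clockwise of "down" from the centre (214,345). Next I'll cage the handle and test which way it drives.

```bash
cat >> h.py <<'E'
RAD=112.; ZH=97.
def hp(th,z=ZH,r=RAD): return W(r*np.cos(th),r*np.sin(th),z)
def ho(th): return [180,0,YAW+np.degrees(th)]
def ftan(th):
    a=np.radians(YAW)+th; t=np.array([-np.sin(a),np.cos(a),0]); return round(float(sensors.sense()['ft_force']@t),1)
def swing(a,b,feed=110,n=5):
    out=[]
    for th in np.linspace(a,b,n+1)[1:]:
        bot.line_to(hp(th),ho(th),feed=feed); out.append(ftan(th))
    print('swing',round(a,2),round(b,2),out); return out
E
python3 - <<'E'
from h import *
bot.command_gripper(45)
bot.move_ptp(hp(.47,220),ho(.47)); print(ft())
bot.line_to(hp(.47),feed=120); print(ft())
bot.command_gripper(24); print(ft())
swing(.47,-.5)
s=sensors.sense(); print(s['time_s'],s['grip_force'])
p,*_=shot('scene','s6.png'); c=cv2.resize(p[215:335,240:400],(800,600),interpolation=cv2.INTER_CUBIC)[...,::-1]; cv2.imwrite('pics/v6.png',c)
E
```

```text
(array([0.8, 0.6, 0.7]), array([ 486.4, -384.1,  220.1]), 44.9, 0.0, 33.8)
(array([ 0.3, -0.1,  0.7]), array([ 486.7, -384.5,   97.8]), 44.8, 0.0, 34.9)
(array([-2.2, -1.6,  1.5]), array([ 486.3, -384.5,   97.4]), 24.2, 1.2, 35.3)
swing 0.47 -0.5 [0.0, 0.9, 0.9, 1.7, 1.5]
37.0083 0.5915455799549818
```

View pics/v6.png

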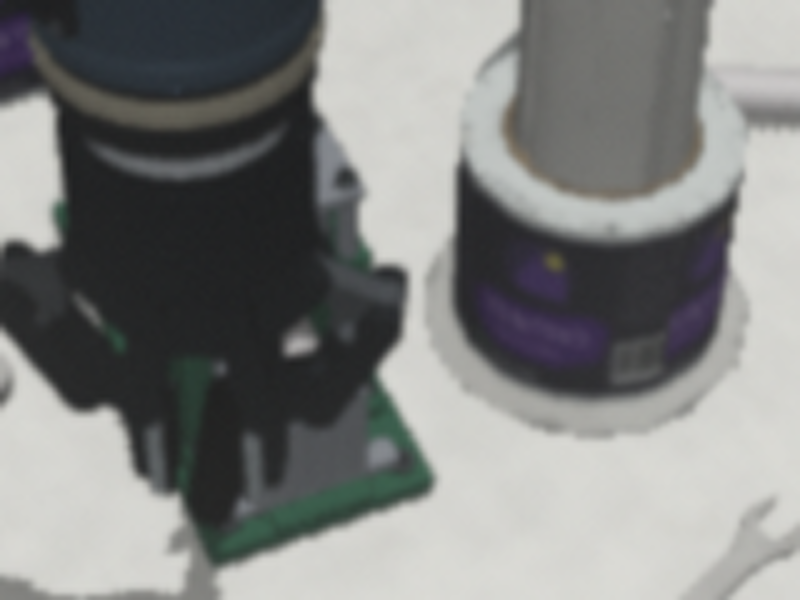

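The handle has followed, caged between the fingers at about (215,440). The force was only about 1.5 N, which suggests free running. A short swing back will compare.

```bash
python3 - <<'E'
from h import *
swing(-.5,-.28,n=4,feed=60)
swing(-.28,-.5,n=4,feed=60)
E
```

```text
swing -0.5 -0.28 [3.9, -0.9, 0.4, 0.5]
swing -0.28 -0.5 [-0.5, 0.3, 0.1, 2.7]
```

The static readings don't separate driving from free running. I'll compare the nut's red mark numerically instead: before (w5) against now.

```bash
cat > nut.py <<'E'
from meas import *
def scan(p,P,M,un):
    R_,G,B=[p[...,i].astype(int) for i in range(3)]
    red=(R_>G+35)&(R_>B+35)
    r=np.stack([un[...,0],-un[...,1],-np.ones(un.shape[:2])],-1)@M[:3,:3].T
    def pl(z): return tov(M[:3,3]+r*((z-M[2,3])/r[...,2])[...,None])
    A=pl(148); m=red&(np.hypot(A[...,0],A[...,1])<16); q=A[m][:,:2]
    # dark nut/washer disc centre from depth is noisy: use clamp axis 0,0
    print('mark n',len(q),'mean',q.mean(0).round(1) if len(q) else None,'ang(ccw from x)',np.degrees(np.arctan2(*q.mean(0)[::-1])).round(0) if len(q) else None)
    A=pl(134); m=red&(A[...,0]>22)&(A[...,0]<85)&(abs(A[...,1])<50); q=A[m][:,:2].astype(np.float32)
    if len(q)>20: rr=cv2.minAreaRect(q); print('tab',len(q),q.mean(0).round(1),cv2.boxPoints(rr).round(1).tolist(), 'tip',q[q[:,0]>np.percentile(q[:,0],85)].mean(0).round(1))
    A=pl(115); m=(p.max(-1)<80)&(np.hypot(A[...,0],A[...,1])>85)&(np.hypot(A[...,0],A[...,1])<132)&(A[...,0]>50)&(A[...,1]<85); q=A[m][:,:2]
    if len(q): print('handle',len(q),np.median(q,0).round(1),'th',np.arctan2(*np.median(q,0)[::-1]).round(3))
def look(): 
    x=shot('wrist'); scan(*x); return x
E
python3 - <<'E'
from nut import *
z=np.load('w5.npz'); scan(z['p'],z['P'],z['M'],z['un'])
bot.command_gripper(50); bot.line_to(hp(-.5,200),feed=250); bot.move_ptp(W(-60,0,300),[180,0,YAW+180])
x=look(); np.savez('w7.npz',p=x[0],P=x[1],M=x[2],un=x[3]); print(ft())
E
```

```text
mark n 31 mean [ 3.  -1.1] ang(ccw from x) -21.0
tab 396 [38.4 13.4] [[23.0, 4.5], [62.70000076293945, 4.400000095367432], [62.70000076293945, 20.200000762939453], [23.0, 20.299999237060547]] tip [58.1 15. ]
handle 1199 [79.6 30.8] th 0.369
mark n 32 mean [ 0.3 -3.3] ang(ccw from x) -85.0
tab 493 [ 36.2 -19.9] [[16.0, -12.199999809265137], [44.900001525878906, -42.400001525878906], [55.599998474121094, -32.099998474121094], [26.700000762939453, -2.0]] tip [ 50.3 -31. ]
handle 2996 [ 76.4 -68.7] th -0.733
(array([-0.1, -0.5, -0.2]), array([ 456.7, -219.2,  299.8]), 50.0, 0.0, 42.5)
```

The mark turned about 64° clockwise with the negative stroke, so the ratchet already tightens and the selector stays as it is. Working the handle now.

```bash
cat > work.py <<'E'
from nut import *
def tighten(a,b,st=.06,lim=20):
    out=[]; th=a
    while th>b+1e-6:
        th=max(b,th-st); bot.line_to(hp(th),ho(th),feed=150); f=ftan(th); out.append(f)
        if abs(f)>lim: break
    print('tight',round(th,2),out,'t',round(sensors.sense()['time_s'],1)); return th,abs(out[-1])>lim
E
python3 - <<'E'
from work import *
bot.move_ptp(hp(-.53,200),ho(-.53)); bot.line_to(hp(-.53),feed=250); bot.command_gripper(23); print(ft())
swing(-.53,.55,feed=160,n=5); th,stop=tighten(.55,-.55)
print(ft())
if not stop and ft()[-1]<54:
    swing(th,.55,feed=160,n=5); th,stop=tighten(.55,-.55)
print(th,stop,ft()); np.save('th.npy',th)
E
```

```text
(array([ 4.4, -5.7,  1.1]), array([ 382.7, -369.6,   99.7]), 23.0, 3.0, 46.0)
swing -0.53 0.55 [0.1, -0.8, -0.5, -0.7, 0.2]
tight -0.55 [0.4, 0.7, -0.6, -0.3, -0.3, 3.2, 3.7, 2.9, 3.2, 2.3, 3.0, 2.6, 1.6, 3.2, 3.2, 2.6, 2.4, 2.7, 5.2] t 52.5
(array([ 6. , -0.8, -1.7]), array([ 379.2, -366.1,   97.1]), 22.8, 2.2, 52.5)
swing -0.55 0.55 [-0.8, 0.4, -0.3, 0.4, 0.3]
tight -0.55 [-0.3, -0.5, 0.6, 0.0, -0.7, 0.6, 3.6, 3.7, 3.4, 3.6, 3.5, 3.2, 3.6, 4.5, 4.1, 5.2, 5.9, 6.9, 9.5] t 59.1
-0.55 False (array([ 8.9, -4.1, -5.9]), array([ 380.2, -366.9,   97.3]), 22.8, 4.8, 59.1)
```

```bash
python3 - <<'E'
from work import *
swing(-.55,.4,feed=160,n=3)
th=.4; out=[]
while th>-.5:
    th-=.06; bot.line_to(hp(th),ho(th),feed=160); f=ftan(th); out.append(f)
    if abs(f)>17 or sensors.sense()['time_s']>64.6: break
print(round(th,2),out)
bot.line_to(hp(th+.03),ho(th+.03),feed=150)
bot.command_gripper(45); print(ft())
th+=.03
bot.line_to(hp(th,150),feed=200); print(ft())
E
```

```text
swing -0.55 0.4 [6.8, -0.3, -0.2]
-0.56 [-0.6, 0.6, -0.0, 1.3, 4.2, 4.9, 6.7, 6.1, 7.0, 7.4, 8.6, 10.5, 11.5, -0.1, 0.4, 0.9]
(array([-0.3, -0.9, -0.3]), array([ 380.3, -367.1,   97. ]), 44.6, 0.0, 65.1)
(array([-0.3, -0.5, -0.7]), array([ 380.6, -367.4,  150.7]), 45.2, 0.0, 65.5)
```

```bash
python3 - <<'E'
from station import bot
print(bot.finish_job())
E
```

```text
the job is handed in; nothing more can be done
None
```

I handed the job in at about 65.5 s, but I didn't see the judged result or look at the vice again after the last stroke. The roller is in the groove at the stop. The ratchet was already set to tighten, so I didn't flip the selector. On the last stroke the handle force rose to 11.5 N and then dropped to nothing, which I took as the nut reaching its end. The handle is released and the hand is clear. While lowering the roller, the wrist force briefly read about 40–50 N, probably from the hand touching the yoke, and I can't rule out that this passed the 40 N arm and gripper contact limit.

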